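# Back the webbing winch off one notch

## Task

The bench winch is wound one notch too far: back it off by one notch. Lift the red pawl clear of the ratchet wheel with a fingertip against its yellow tab (it stays up), then push the orange-tipped spoke so that the wheel turns backward, its top moving toward the pawl's pivot, by one notch, and push the pawl down again until it is fully seated in that next tooth gap. It is all done by pushing, nothing needs gripping; leave the thread cone, the tin and the staple gun where they are.

Things in the scene. Friction and masses are not known exactly. Their poses are not given: they have to be found in the camera images.
- winch: Blue webbing winch with empty drum, fixed to the bench, about 240 x 220 mm. Origin on its underside, straight below the wheel's centre, z up; all numbers given as x, y, z are mm in this frame. +x points from the wheel to the pawl's pivot: turning backward moves the wheel's top toward +x. Drum and side plates lie at y above 16; the plate beside the pivot rises to z 175, all other plates to z 120.
- axle (a point): Centre of the steel ratchet wheel on the axle, at 0, 0, 105. The axle runs along y. Wheel 16 mm wide, 8 teeth (one notch = 45 degrees = 0.785 rad), tip radius 58. The hub with four spokes is on the same axle in the plane y -70.
- pivot (a point): Pivot of the red pawl, at 78, 0, 165, axis along y, boss radius 12. The pawl's arm (14 wide, top 6 above the pivot when down) runs from here back to x 0, where its nose drops between the teeth at the top of the wheel.
- ratchet (a joint): Angle of wheel, drum and spokes, rad; grows as the wheel turns backward. At 0 a tooth stands against the pawl's nose and bars turning backward; at the start there is slack, -0.22 to -0.02. One notch back the next tooth meets the pawl at 0.785, and the pawl can drop right in from about 0.55 to 0.785. Stays where it is left; takes 2 to 3 N at a spoke's end.
- pawl (a joint): Angle of the red pawl, rad: 0 fully down in the teeth, grows as the nose lifts, stop at 0.65; the nose clears the teeth from about 0.2. Stiff pivot: it stays where it is left, up or down; moving it takes about 3 to 4 N at the tab.
- tab_top (a point): Middle of the top edge of the pawl's yellow tab, an upright plate 26 wide (y), 6 thick (x), 36 high above the arm; at 33, 0, 207 with the pawl down. Pushed toward the pivot (+x, and up along the arc about the pivot) it lifts the pawl; pushed from the pivot's side toward -x it brings the pawl down.
- spoke_ball (a point): Centre of the orange ball (20 mm across) on the end of the spoke (bar 12 mm thick) that stands nearest upright, 85 mm from the axle, at y -70 of the winch. With the ratchet at r it leans r - 0.35 rad from upright, positive toward +x. The other three spokes, 90 degrees apart, have black balls.
- thread_cone: Cream thread cone with orange foot and top, 60 mm across, 125 mm high, standing loose beside the winch; origin under its centre. Leave alone.
- tack_tin: Closed aluminium tin, 64 mm across, 55 mm high, loose; origin under its centre. Leave alone.
- staple_gun: Grey and orange staple gun with a black magazine, lying on its side, about 200 x 120 mm, 44 mm high, loose; origin under its grip. Leave alone.

How it is judged:
On the way, in this order (a step that is already met when the one before it is completed fails the run):
1. the pawl is lifted clear of the teeth while the wheel is still in its first gap (value of joint pawl above 0.25 rad and value of joint ratchet below 0.12 rad), for 0.2 s.
2. the wheel is turned backward (value of joint ratchet above 0.4 rad), for 0.1 s.
At the end, for the whole second after the job is handed in: The wheel stands at rest one notch back (ratchet joint 0.47 to 0.84) and the pawl is seated in that gap (pawl joint below 0.05) (value of joint ratchet between 0.47 and 0.84 rad and value of joint pawl below 0.05 rad and velocity of joint ratchet between -0.05 and 0.05 rad/s); the robot touches nothing.
It fails at once if the thread cone is moved, tipped or lifted by more than 25 mm (distance of thread_cone from where it was at the start of the episode above 0.025 m or angle between thread_cone's own z axis and vertical above 0.5 rad).
It fails at once if the tin is moved or lifted by more than 25 mm (distance of tack_tin from where it was at the start of the episode above 0.025 m).
It fails at once if the staple gun is moved or lifted by more than 25 mm (distance of staple_gun from where it was at the start of the episode above 0.025 m).
It also fails if it takes over 48 s, if anything falls off the work surface, if the arm or the gripper's body presses on something with over 40 N, if the wrist force passes 120 N, or if a joint passes its speed limit or range.

## Robot

A 6-joint arm with a two-finger parallel gripper is mounted at the origin on the work surface. World frame = base frame: x ahead of the robot, y to its left, z up, the work surface at z = 0. Lengths are in m, angles in rad, forces in N, time in s.
With the tool pointing down it reaches from about 0.35 to 0.775 m from the base axis. Payload 5.5 kg.
Tool frame: the origin (TCP) lies midway between the tips of the shut fingers; the grasp point (between the pads) lies 19 mm behind it (robot.hold_point_z is the distance from the TCP to the grasp point, in m); z points along the fingers, y is the line along which they close (so a half turn about z gives the same grasp; the last joint's range is limited). The gripper opens to 85 mm and grips with 20 to 120 N. Pads are 22 mm wide; open, the fingers measure 114 mm over their backs; the gripper's body (76 mm by 85 mm) begins 54 mm behind the grasp point. The pads swing forward as they close: fully open they stand 13 mm farther back than shut.
Start: joints at [1.032, 0.313, 0.046, 1.304, 0, 1.431], TCP at [0.223, 0.53, 0.201] pointing down, gripper open.
Joint ranges: [-2.76, 2.76], [-0.86, 1.69], [-1.03, 1.26], [-2.2, 2.34], [-1.47, 1.5], [-3.14, 3.14]. Speed limits (rad/s): [2.57, 2.57, 3.14, 3.14, 3.14, 3.14].

## Interface

Orientations are given as a unit quaternion [w, x, y, z].
In Python, from cell import robot gives the robot as it stands. The module is installed in compiled form; this text tells all that it offers.
- The arm moves only by the shell command python3 -m jog 'ROWS' [FORCE]. ROWS is JSON, one flat list of numbers, 7 for each row, row after row: the turn, a rotation vector about the tool's x, y, z as a fraction of full scale, then the shift along the tool's x, y, z as a fraction of full scale, then the gripper's target within -1 to 1 (fully open at 1, half-way at 0, shut at -1). In form: [ax, ay, az, x, y, z, jaw, ax, ay, az, x, y, z, jaw, ...]. A call has 1 to 10 rows; each row shifts and turns the commanded pose from where the row before left it, along the tool's axes as they then stand; what a row does not reach is not made up. Full scale, the value 1, is 600 mm for a shift and 90 degrees for a turn. A row lasts 1/12 s, in which the tool goes at most 41.7 mm and 7.16 degrees, less where a joint would pass 70% of its speed; a pose out of reach is approached as far as the arm can. A call with a number of a shift or a turn outside -1 to 1 is refused whole. A call with a gripper value outside its range is refused whole. The fingers move at their own pace and stop on an object; FORCE is the grip in N (left out, the last holds). Time passes only in rows, so rows that do not move let the fingers close. It gives the time, the measured TCP pose, the force, the opening and the grip force at its end, in the units of the state.
- robot.get_state(): the state, without advancing time (a new reading comes with each control period).
- robot.get_image(name): name is "side" or "top" or "wrist"; returns a dict with "color" (384x512x3 uint8, red, green, blue), "z_map" (384x512 float32, m along the optical axis (not along the pixel's ray), 0 where there is no reading), "camera_matrix" (3x3 intrinsics, pixels), "k1" (the pictures are not rectified: a ray, as slopes to the right and down, at radius r is drawn at 1 + k1 r^2 times it, then the intrinsics apply), "rvec" (rotation vector, rad) and "tvec" (3), from world to camera coordinates, as OpenCV has them; the wrist camera has in their place "hand_eye" (4x4, takes a point from camera to tool coordinates, whose origin is the TCP and whose axes are the flange's). Camera axes: x right, y down, z forward; pixel columns grow to the right and rows downward; lengths in m; the calibration is good to about 2 mm. A picture is of the moment at which its call begins: read the wrist's pose just before it.
- robot.finish_job(): hands the job in; it is judged then, once.
The state is a dict: "t": time; "joint_pos": joint angles; "dq": joint speeds; "joint_efforts": joint torques, N m; "position": TCP position; "tcp_rot": TCP orientation; "ft_force": force on the tool from outside, world axes, zero at the start; "moment": the same for the moment, N m; "width": opening from 0.0 (shut) to 1.0 (fully open); "grip_force": force on a finger pad.
Only numpy, scipy, OpenCV 4.12 (cv2) and the standard library are available. Lean on these libraries where they do the work, as an engineer would, in place of code of your own. Each camera call takes 0.05 s, during which the arm holds its last target. There are 200 camera calls.

## Working session

There is one attempt and no reset: what is moved stays moved. The work goes in short steps, Python scripts to look and compute and a shell command to move; the robot and the scene stay as the last step left them, time stands still between calls to the robot, and variables do not carry over. Pictures are saved under pics/ and viewed, at most 10 in all, crops included, and the job is handed in when it is done.

```bash
mkdir -p pics; cat > h.py <<'E'
import numpy as np, cv2
from cell import robot
from scipy.spatial.transform import Rotation as R
def cloud(im):
    z=im["z_map"];K=im["camera_matrix"];h,w=z.shape
    u,v=np.meshgrid(np.arange(w),np.arange(h))
    x=(u-K[0,2])/K[0,0];y=(v-K[1,2])/K[1,1]
    r=np.hypot(x,y);s=r.copy()
    for _ in range(10): s=r/(1+im["k1"]*s*s)
    f=np.where(r>0,s/np.maximum(r,1e-9),1)
    P=np.stack([x*f*z,y*f*z,z],-1)
    Rm=cv2.Rodrigues(np.array(im["rvec"],float))[0]
    W=(P-np.array(im["tvec"]).ravel())@Rm
    W[z==0]=np.nan
    return W
def rot():
    q=robot.get_state()["tcp_rot"];return R.from_quat([q[1],q[2],q[3],q[0]])
E
python3 - <<'E'
from h import *
for n in("top","side"):
    im=robot.get_image(n);np.savez(f"{n}.npz",**im)
    cv2.imwrite(f"pics/{n}.png",cv2.resize(im["color"][:,:,::-1],(800,600),interpolation=cv2.INTER_CUBIC))
s=robot.get_state();print(s["position"],rot().as_matrix().round(3),s["t"])
E
```

```text
[0.22300717 0.52943261 0.20007041] [[-0.922  0.388 -0.001]
 [ 0.388  0.922 -0.001]
 [ 0.    -0.002 -1.   ]] 0.1
```

View pics/top.png

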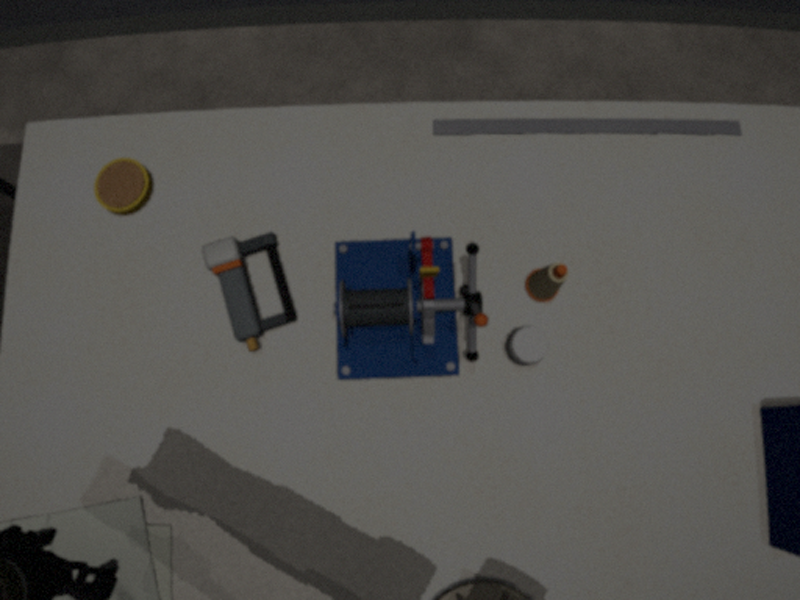

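View pics/side.png

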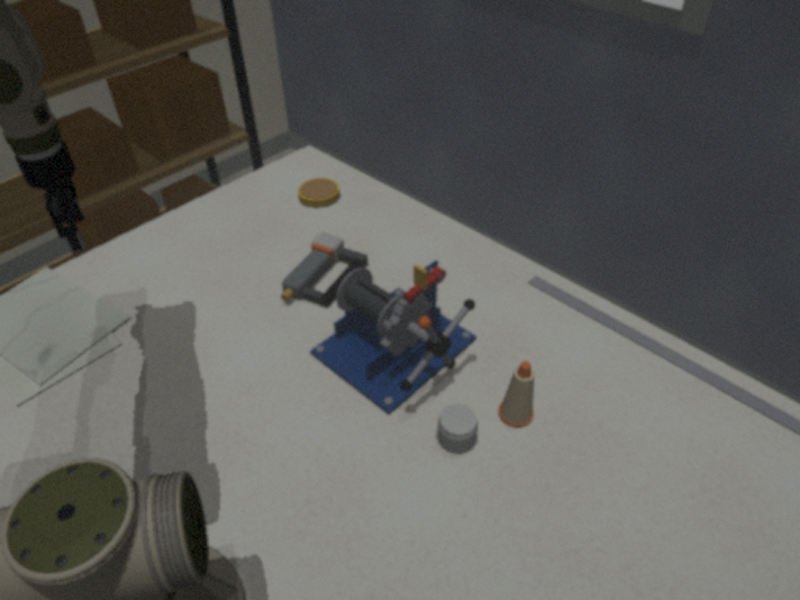

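The top view shows the winch with its pawl pivot at the top of the picture (about 428,245), the yellow tab at (429,270), the orange ball at (481,320) and the spokes on the right. The tin is at (525,345), the cone at (545,280), and the staple gun to the left at (250,290).

```bash
python3 - <<'E'
from h import *
for n in("top","side"):
    im=dict(np.load(n+".npz"));W=cloud(im);hsv=cv2.cvtColor(im["color"],cv2.COLOR_RGB2HSV).astype(int)
    H,S,V=hsv[...,0],hsv[...,1],hsv[...,2];Z=W[...,2]
    if n=="top": box=np.s_[140:250,205:320]
    else: box=np.s_[150:270,195:312]
    m=np.zeros(H.shape,bool);m[box]=1
    for nm,c in dict(yellow=(H>18)&(H<33)&(S>120)&(Z>.13),orange=(H>5)&(H<15)&(S>140)&(Z>.13),red=((H<5)|(H>174))&(S>140)&(Z>.1),plate=(H>100)&(H<130)&(S>120)&(Z<.03)).items():
        k=m&c; p=W[k]
        if len(p)==0: print(n,nm,0);continue
        print(n,nm,len(p),"mean",np.nanmean(p,0).round(4),"min",np.nanpercentile(p,3,axis=0).round(4),"max",np.nanpercentile(p,97,axis=0).round(4))
        if nm in("plate","red"): print(cv2.minAreaRect((p[:,:2]*1000).astype(np.float32)))
    f=lambda x,y:W[round(y*.64),round(x*.64)].round(4)
    L=[(472,248),(472,355),(481,320),(429,270),(542,288),(525,345),(429,243),(336,242),(452,238),(458,375),(338,378)] if n=="top" else [(469,304),(407,384),(425,322),(421,276),(524,368),(458,415)]
    for a in L: print(a,f(*a))
im=dict(np.load("top.npz"));cv2.imwrite("pics/crop.png",cv2.resize(im["color"][140:250,205:355,::-1],(800,587),interpolation=cv2.INTER_CUBIC))
E
```

```text
top yellow 49 mean [0.5836 0.0762 0.2007] min [0.5793 0.0366 0.1586] max [0.6098 0.0904 0.2086]
top orange 67 mean [0.532  0.0256 0.1845] min [0.5088 0.0017 0.1667] max [0.5964 0.0862 0.1922]
top red 189 mean [0.5949 0.0778 0.1713] min [0.5523 0.0722 0.1677] max [0.6348 0.0857 0.1774]
((590.362060546875, 50.17333221435547), (72.90013885498047, 95.4150390625), 88.45854949951172)
top plate 4038 mean [0.555  0.1279 0.01  ] min [0.4519 0.0312 0.0068] max [0.6744 0.2187 0.0131]
((564.8621826171875, 126.26136779785156), (234.33041381835938, 199.64317321777344), 0.6691163778305054)
(472, 248) [0.6253 0.0108 0.1523]
(472, 355) [0.474  0.0089 0.0812]
(481, 320) [0.5129 0.0084 0.1904]
(429, 270) [0.5814 0.0777 0.2064]
(542, 288) [ 0.581  -0.1138  0.0629]
(525, 345) [ 0.4883 -0.081   0.0562]
(429, 243) [0.6272 0.0744 0.1764]
(336, 242) [0.681  0.227  0.0096]
(452, 238) [ 0.6879  0.0235 -0.0035]
(458, 375) [ 0.4462  0.0232 -0.0026]
(338, 378) [0.4457 0.226  0.009 ]
side yellow 56 mean [0.5791 0.0749 0.1959] min [0.5769 0.0671 0.1782] max [0.5821 0.0854 0.208 ]
side orange 45 mean [0.5233 0.0177 0.1868] min [5.053e-01 4.000e-04 1.714e-01] max [0.6014 0.0825 0.1931]
side red 67 mean [0.5901 0.0787 0.1725] min [0.551  0.0729 0.1694] max [0.6244 0.0849 0.1776]
((588.5405883789062, 79.29396057128906), (79.47843170166016, 12.096644401550293), 1.691117763519287)
side plate 1372 mean [0.5032 0.1133 0.0106] min [0.4484 0.029  0.0077] max [0.6565 0.2064 0.0134]
((560.2615356445312, 124.45379638671875), (233.58767700195312, 197.84957885742188), 0.40903323888778687)
(469, 304) [0.6191 0.0043 0.1501]
(407, 384) [0.4689 0.0033 0.0793]
(425, 322) [0.5093 0.0025 0.1918]
(421, 276) [0.5783 0.0754 0.1946]
(524, 368) [ 0.5892 -0.1306  0.1232]
(458, 415) [ 0.4914 -0.0865  0.0584]
```

View pics/crop.png

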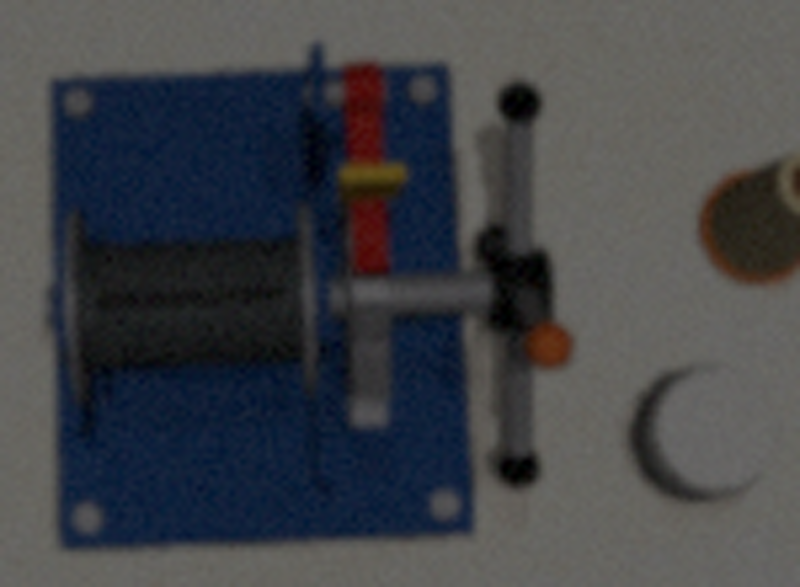

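The scene is consistent: winch origin is near world (0.547, 0.077) and yaw is about 0.7°, so its axes nearly match the world's. The ratchet starts at about -0.1. First I raise the arm, shut the fingers and square the tool.

```bash
python3 -m jog '[0,0,-0.0633,0,0,-0.0333,-1, 0,0,-0.0633,0,0,-0.0333,-1, 0,0,-0.0633,0,0,-0.0333,-1, 0,0,-0.0633,0,0,-0.0333,-1, 0,0,0,0,0,0,-1]' 40; python3 -c "
from h import *
print(rot().as_matrix().round(3))"
```

```text
t: 0.52
position: [0.224, 0.5311, 0.2846]
tcp_rot: [0.001, -0.001, 1.0, 0.002]
ft_force: [0.5, 0.3, 0.5]
width: 0.297
grip_force: 0.0
[[-1.    -0.003  0.003]
 [-0.003  1.     0.005]
 [-0.003  0.005 -1.   ]]
```

```bash
python3 -m jog '[0,0,0,-0.039,-0.054,0,-1, 0,0,0,-0.039,-0.054,0,-1, 0,0,0,-0.039,-0.054,0,-1, 0,0,0,-0.039,-0.054,0,-1, 0,0,0,-0.039,-0.054,0,-1, 0,0,0,-0.039,-0.054,0,-1, 0,0,0,-0.039,-0.054,0,-1, 0,0,0,-0.039,-0.054,0,-1, 0,0,0,-0.039,-0.054,0,-1, 0,0,0,-0.039,-0.054,0,-1]' && python3 -m jog '[0,0,0,-0.039,-0.054,0,-1, 0,0,0,-0.039,-0.054,0,-1, 0,0,0,-0.039,-0.054,0,-1, 0,0,0,-0.039,-0.054,0,-1, 0,0,0,0,0,0,-1, 0,0,0,0,0,0,-1]'
python3 - <<'E'
from h import *
im=robot.get_image("side")
cv2.imwrite("pics/s2.png",cv2.resize(im["color"][90:270,170:350,::-1],(600,600),interpolation=cv2.INTER_CUBIC))
w=robot.get_image("wrist");T=np.array(w["hand_eye"]);print(T.round(3))
cv2.imwrite("pics/w2.png",w["color"][:,:,::-1])
E
```

```text
t: 1.35
position: [0.4573, 0.2038, 0.2801]
tcp_rot: [-0.0, 0.001, 1.0, -0.0]
ft_force: [1.4, 0.9, 0.2]
width: 0.001
grip_force: 0.0
t: 1.85
position: [0.5509, 0.0739, 0.2791]
tcp_rot: [-0.001, 0.003, 1.0, 0.0]
ft_force: [-1.0, 1.0, -0.9]
width: 0.003
grip_force: 0.0
[[ 0.    -0.948 -0.319  0.082]
 [ 1.    -0.     0.002 -0.001]
 [-0.002 -0.319  0.948 -0.172]
 [ 0.     0.     0.     1.   ]]
```

View pics/w2.png

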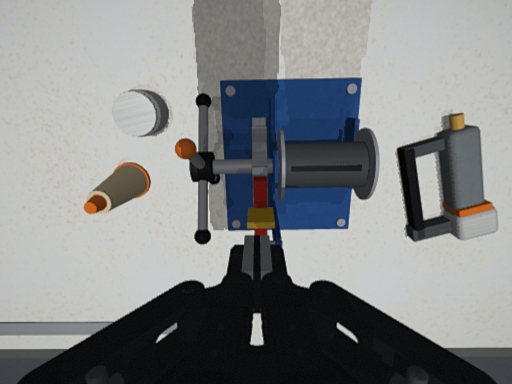

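The wrist view shows the tab at (260,218), in line with the fingertips at (258,245), and the orange ball at (186,148). I measure both from this view's depth.

```bash
cat >> h.py <<'E'
def wcloud():
    s=robot.get_state();Rw=rot().as_matrix();im=robot.get_image("wrist")
    im["rvec"]=np.zeros(3);im["tvec"]=np.zeros(3)
    T=np.array(im["hand_eye"]);P=cloud(im)@T[:3,:3].T+T[:3,3]
    return im,P@Rw.T+np.array(s["position"])
E
python3 - <<'E'
from h import *
im,W=wcloud();hsv=cv2.cvtColor(im["color"],cv2.COLOR_RGB2HSV).astype(int);H,S=hsv[...,0],hsv[...,1]
def rep(n,c,b):
    m=np.zeros(H.shape,bool);m[b]=1;p=W[m&c];print(n,len(p),np.nanmedian(p,0).round(4),np.nanpercentile(p,4,axis=0).round(4),np.nanpercentile(p,96,axis=0).round(4))
rep("tab",(H>18)&(H<33)&(S>120),np.s_[200:235,240:280])
rep("tabtop",(H>18)&(H<33)&(S>120)&(W[...,2]>.203),np.s_[200:235,240:280])
rep("ball",(H>4)&(H<16)&(S>140),np.s_[135:162,170:200])
for a in[(203,100),(203,236),(260,125),(260,195)]:print(a,W[a[1],a[0]].round(4))
print(robot.get_state()["position"])
E
```

```text
tab 517 [0.5802 0.0784 0.1976] [0.5796 0.0668 0.1735] [0.5853 0.0904 0.2065]
tabtop 198 [0.5823 0.0791 0.2057] [0.5798 0.0669 0.2038] [0.5857 0.0904 0.2069]
ball 326 [0.5142 0.0095 0.1883] [0.5069 0.0012 0.1832] [0.5225 0.0165 0.1909]
(203, 100) [0.473  0.0096 0.0764]
(203, 236) [0.6244 0.0129 0.1482]
(260, 125) [0.5013 0.0804 0.1006]
(260, 195) [0.566  0.0796 0.1699]
[0.54959932 0.07667562 0.28036711]
```

```bash
python3 -m jog '[0,0,0,0,0.005,0.039,-1, 0,0,0,0,0,0.039,-1, 0,0,0,0,0,0.039,-1, 0,0,0,0,0,0.037,-1, 0,0,0,0,0,0,-1, 0,0,0,0,0,0,-1]' && python3 -m jog '[0,0,0,-0.013,0,0,-1, 0,0,0,-0.013,0,0,-1, 0,0,0,0,0,0,-1,0,0,0,0,0,0,-1]'
```

```text
t: 2.5
position: [0.5487, 0.0803, 0.188]
tcp_rot: [-0.001, -0.0, 1.0, 0.0]
ft_force: [0.1, 0.1, 0.4]
width: -0.001
grip_force: 0.0
t: 2.83
position: [0.5675, 0.079, 0.1895]
tcp_rot: [0.001, 0.001, 1.0, 0.0]
ft_force: [0.4, 0.2, -0.1]
width: -0.003
grip_force: 0.0
```

```bash
python3 -m jog '[0,0,0,-0.006,0,0,-1, 0,0,0,-0.006,0,-0.005,-1, 0,0,0,-0.006,0,-0.006,-1, 0,0,0,-0.006,0,-0.006,-1, 0,0,0,-0.006,0,-0.006,-1, 0,0,0,0,0,0,-1]'
python3 - <<'E'
from h import *
im,W=wcloud();cv2.imwrite("pics/w3.png",cv2.resize(im["color"][120:270,150:350,::-1],(800,600),interpolation=cv2.INTER_CUBIC))
E
```

```text
t: 3.33
position: [0.5854, 0.0788, 0.2032]
tcp_rot: [0.001, 0.001, 1.0, 0.0]
ft_force: [0.9, -0.2, 0.3]
width: 0.001
grip_force: 0.0
```

View pics/w3.png

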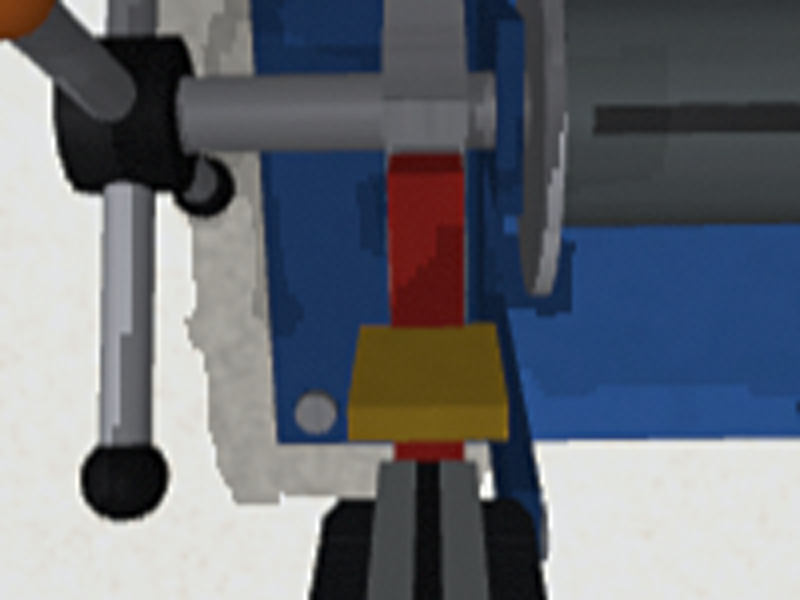

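The tab is fully visible above the finger at crop (428,380), in front of the fingertips at (430,470). That is not what I expected, so I check the depths.

```bash
python3 - <<'E'
from h import *
im,W=wcloud();s=robot.get_state();p0=np.array(s["position"]);print(p0,im["camera_matrix"].round(1).tolist(),im["k1"],s["ft_force"])
hsv=cv2.cvtColor(im["color"],cv2.COLOR_RGB2HSV).astype(int);H,S=hsv[...,0],hsv[...,1]
for r in range(202,262,3): print(r,W[r,258].round(4),W[r,250].round(4),hsv[r,250])
im=robot.get_image("side")
cv2.imwrite("pics/s3.png",cv2.resize(im["color"][120:240,220:340,::-1],(600,600),interpolation=cv2.INTER_CUBIC))
E
```

```text
[0.58429989 0.07888027 0.20239645] [[286.9, 0.0, 256.5], [0.0, 286.9, 191.9], [0.0, 0.0, 1.0]] 0.0030261227342691806 [-0.3251028   0.38787256 -1.08220213]
202 [0.5799 0.0797 0.1703] [0.5798 0.0736 0.1705] [  5 203  89]
205 [0.58   0.0796 0.1763] [0.5807 0.0737 0.1744] [ 23 207  90]
208 [0.5802 0.0796 0.1816] [0.5803 0.0738 0.1813] [ 22 202  92]
211 [0.5803 0.0796 0.1871] [0.5803 0.0739 0.1871] [ 22 197  92]
214 [0.5797 0.0795 0.1938] [0.5804 0.074  0.1923] [ 22 203  93]
217 [0.5805 0.0795 0.1972] [0.5801 0.0741 0.198 ] [ 22 201  94]
220 [0.58   0.0795 0.2031] [0.5801 0.0742 0.2028] [ 22 205  91]
223 [0.581  0.0794 0.2057] [0.5811 0.0743 0.2054] [ 22 198 111]
226 [0.5829 0.0794 0.2061] [0.5832 0.0743 0.2054] [ 22 203 113]
229 [0.5849 0.0794 0.2064] [0.5854 0.0742 0.2052] [ 22 205 112]
232 [0.6059 0.0797 0.1689] [0.6051 0.0734 0.1704] [  2 220 101]
235 [0.5735 0.0792 0.237 ] [0.5745 0.0749 0.235 ] [ 0 56 77]
238 [0.5735 0.0792 0.2403] [0.5741 0.075  0.2391] [98 14 72]
241 [0.5738 0.0792 0.2431] [0.5735 0.0751 0.2436] [90 11 71]
244 [0.5734 0.0792 0.2468] [0.5738 0.0751 0.2461] [105  14  73]
247 [0.5738 0.0792 0.2491] [0.5738 0.0752 0.2492] [98 14 72]
250 [0.5739 0.0791 0.2518] [0.5734 0.0753 0.2527] [100  10  73]
253 [0.5736 0.0791 0.2551] [0.5726 0.0754 0.2568] [98 14 72]
256 [0.574  0.0791 0.2572] [0.574  0.0754 0.2571] [90 10 73]
259 [0.5735 0.0791 0.2605] [0.5728 0.0755 0.2616] [100  11  72]
```

View pics/s3.png

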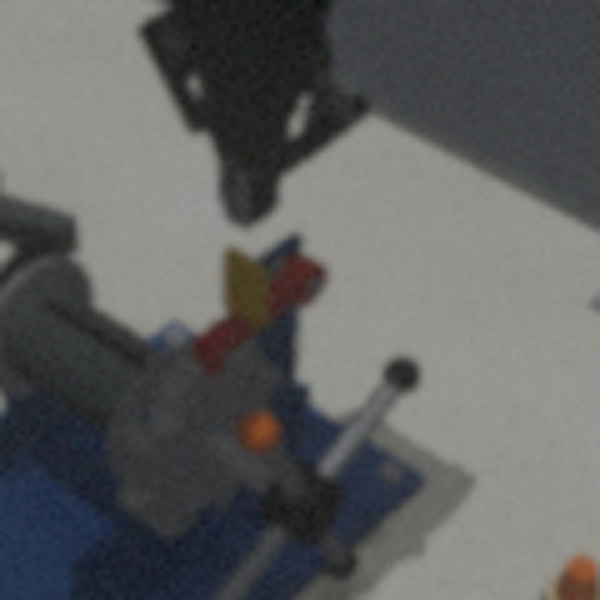

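The depths show the real fingertips sit about 33 mm above the reported TCP: the finger face ends at z 0.236 with the TCP at 0.203. So I passed over the tab without touching it. I back off and go in 33 mm lower.

```bash
python3 -m jog '[0,0,0,0.03,0,0,-1, 0,0,0,0.028,0,0,-1, 0,0,0,0,0,0.04,-1, 0,0,0,0,0,0.04,-1, 0,0,0,0,0,0,-1, 0,0,0,0,0,0,-1]' && python3 -m jog '[0,0,0,-0.013,0,0,-1, 0,0,0,-0.013,0,0,-1, 0,0,0,0,0,0,-1,0,0,0,0,0,0,-1]'
python3 - <<'E'
from h import *
im,W=wcloud();s=robot.get_state();print(s["position"])
for r in range(196,232,3): print(r,W[r,250].round(4))
cv2.imwrite("pics/w4.png",cv2.resize(im["color"][120:270,150:350,::-1],(800,600),interpolation=cv2.INTER_CUBIC))
E
```

```text
t: 3.98
position: [0.5477, 0.079, 0.1533]
tcp_rot: [-0.002, 0.0, 1.0, 0.0]
ft_force: [0.2, 0.1, 0.2]
width: -0.003
grip_force: 0.0
t: 4.32
position: [0.5664, 0.0789, 0.1551]
tcp_rot: [0.001, 0.001, 1.0, 0.0]
ft_force: [-0.2, 0.3, -0.7]
width: -0.001
grip_force: 0.0
[0.5657023  0.07890795 0.15479323]
196 [0.5428 0.0745 0.1616]
199 [0.5448 0.0745 0.1613]
202 [0.5499 0.0743 0.153 ]
205 [0.5501 0.0744 0.1578]
208 [0.5504 0.0745 0.1622]
211 [0.55   0.0746 0.1681]
214 [0.5511 0.0746 0.1701]
217 [0.5532 0.0746 0.1696]
220 [0.5554 0.0746 0.1691]
223 [0.5569 0.0746 0.1701]
226 [0.5584 0.0746 0.171 ]
229 [0.5612 0.0745 0.1693]
```

View pics/w4.png

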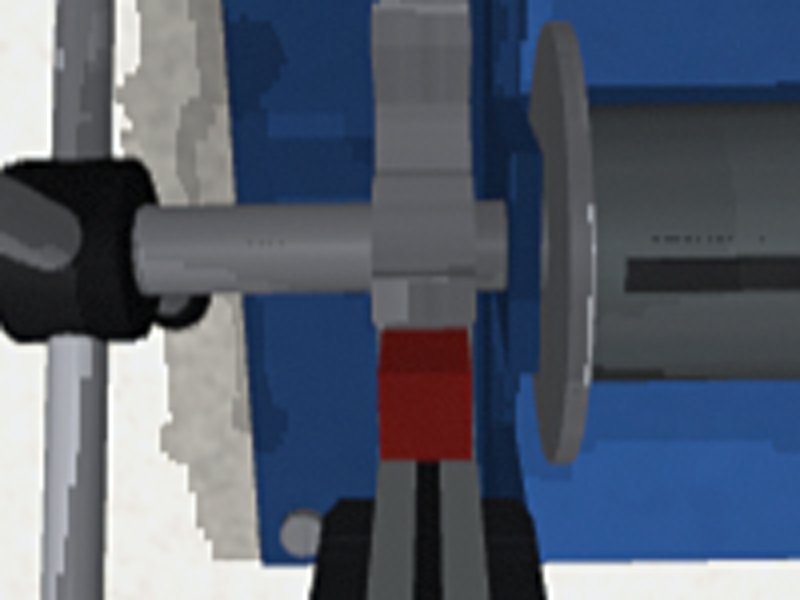

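Now the fingertips at (430,465) stand in front of the tab and hide it. I push along the arc.

```bash
python3 -m jog '[0,0,0,-0.006,0,0,-1, 0,0,0,-0.006,0,-0.005,-1, 0,0,0,-0.006,0,-0.006,-1, 0,0,0,-0.006,0,-0.006,-1, 0,0,0,-0.006,0,-0.007,-1, 0,0,0,-0.003,0,-0.006,-1, 0,0,0,0,0,0,-1]'
python3 - <<'E'
from h import *
im,W=wcloud();s=robot.get_state();print(s["position"],s["ft_force"])
for r in range(196,232,3): print(r,W[r,250].round(4))
E
```

```text
t: 4.95
position: [0.5839, 0.0791, 0.173]
tcp_rot: [-0.001, 0.0, 1.0, 0.0]
ft_force: [-5.8, 0.7, 5.9]
width: 0.002
grip_force: 3.9
[0.58393909 0.07911594 0.17294711] [-4.80223804  0.43440958  5.56532573]
196 [0.5557 0.0751 0.1927]
199 [0.5564 0.0751 0.1958]
202 [0.5576 0.0751 0.1974]
205 [0.5587 0.0752 0.1989]
208 [0.56   0.0752 0.2003]
211 [0.5613 0.0752 0.2012]
214 [0.5634 0.0751 0.2004]
217 [0.5658 0.0751 0.1991]
220 [0.5676 0.0751 0.199 ]
223 [0.5699 0.075  0.1979]
226 [0.5723 0.075  0.1969]
229 [0.5753 0.0749 0.1945]
```

The arm's slope and the nose's rise of about 31 mm put the pawl at about 0.42 rad, which is clear of the teeth. Next I rise off and go to the -x side of the orange ball.

```bash
python3 -m jog '[0,0,0,0,0,0,-1, 0,0,0,0.004,0,-0.03,-1, 0,0,0,0.002,0,-0.035,-1, 0,0,0,0,0,-0.035,-1, 0,0,0,0.043,-0.029,0,-1, 0,0,0,0.043,-0.029,0,-1, 0,0,0,0.043,-0.029,0,-1, 0,0,0,0.043,-0.029,0,-1,0,0,0,0,0,0,-1]'
python3 - <<'E'
from h import *
im,W=wcloud();s=robot.get_state();print(s["position"],s["ft_force"])
hsv=cv2.cvtColor(im["color"],cv2.COLOR_RGB2HSV).astype(int);H,S=hsv[...,0],hsv[...,1]
im2=robot.get_image("top");W2=cloud(im2);h2=cv2.cvtColor(im2["color"],cv2.COLOR_RGB2HSV).astype(int)
for h,w in((hsv,W),(h2,W2)):
    H,S=h[...,0],h[...,1]
    m=(H>4)&(H<16)&(S>140)&(w[...,2]>.16)&(w[...,0]<.6)&(abs(w[...,1]-.01)<.03); p=w[m];print("ball",len(p),np.nanmean(p,0) if len(p) else 0)
    m=((H<5)|(H>174))&(S>140)&(w[...,2]>.15)&(abs(w[...,1]-.08)<.015)
    if m.sum()>3:
        p=w[m];p=p[(p[:,0]>.553)];print("red z",len(p),np.polyfit(p[:,0],p[:,2],1).round(3),p[:,2].max())
E
```

```text
t: 5.75
position: [0.4739, 0.0078, 0.2326]
tcp_rot: [-0.001, 0.002, 1.0, -0.0]
ft_force: [-0.3, -0.2, -0.4]
width: -0.0
grip_force: 0.0
[0.4764301 0.008396  0.2328427] [ 1.11227838  0.36175249 -0.22252451]
ball 26 [0.49414945 0.00903634 0.20487297]
red z 7 [ 0.819 -0.265] 0.18993381027655046
ball 11 [0.49931992 0.01858732 0.25297949]
red z 121 [-0.326  0.382] 0.2054347204295491
```

```bash
python3 -m jog '[0,0,0,0,0.001,0.04,-1, 0,0,0,0,0,0.04,-1, 0,0,0,0,0,0.04,-1, 0,0,0,0,0,0.04,-1, 0,0,0,0,0,0,-1, 0,0,0,0,0,0,-1]' && python3 -m jog '[0,0,0,-0.015,0,0,-1, 0,0,0,-0.015,0,0,-1, 0,0,0,-0.015,0,0,-1, 0,0,0,-0.015,0,0,-1, 0,0,0,-0.015,0,0,-1, 0,0,0,-0.015,0,0,-1, 0,0,0,-0.015,0,0,-1, 0,0,0,-0.013,0,0,-1, 0,0,0,0,0,0,-1,0,0,0,0,0,0,-1]'
python3 - <<'E'
from h import *
im,W=wcloud();s=robot.get_state();print(s["position"],s["ft_force"])
im=robot.get_image("side")
a=cv2.resize(im["color"][120:240,220:340,::-1],(600,600),interpolation=cv2.INTER_CUBIC)
cv2.imwrite("pics/s5.png",a)
E
```

```text
t: 6.35
position: [0.4777, 0.0106, 0.1354]
tcp_rot: [-0.001, 0.0, 1.0, 0.0]
ft_force: [-0.5, 0.1, 0.5]
width: -0.001
grip_force: 0.0
t: 7.18
position: [0.5494, 0.01, 0.1359]
tcp_rot: [0.0, 0.001, 1.0, 0.0]
ft_force: [-0.0, 0.7, -0.3]
width: -0.003
grip_force: 0.0
[0.54895497 0.00996001 0.13597259] [-0.19376741 -0.08486602 -1.50256282]
```

View pics/s5.png

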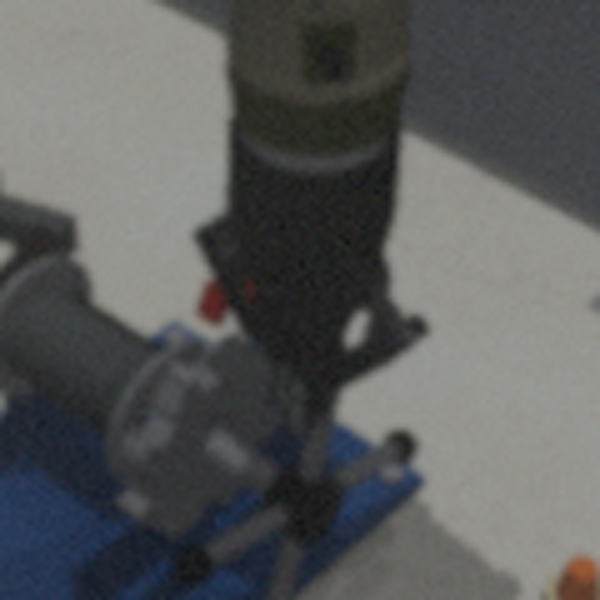

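The wheel has turned; the black balls are now at (400,445) and (190,565) in the crop. I work out r from them.

```bash
python3 - <<'E'
from h import *
im=robot.get_image("side");W=cloud(im)
a=W[206:212,297:303].reshape(-1,3);b=W[230:236,255:261].reshape(-1,3)
a,b=np.nanmedian(a,0),np.nanmedian(b,0);print(a,b,"angle down", np.arctan2(b[2]-a[2],a[0]-b[0])," r=",np.arctan2(b[2]-a[2],a[0]-b[0])+.35)
im,W=wcloud();hsv=cv2.cvtColor(im["color"],cv2.COLOR_RGB2HSV).astype(int);H,S=hsv[...,0],hsv[...,1]
m=(H>4)&(H<16)&(S>140)&(W[...,2]>.15)&(abs(W[...,1]-.01)<.03); print(m.sum(),W[m].mean(0) if m.any() else 0)
m=((H<5)|(H>174))&(S>140)&(W[...,2]>.15)&(abs(W[...,1]-.08)<.015);p=W[m];print(m.sum(),np.percentile(p,[5,95],axis=0) if len(p) else 0)
E
```

```text
[0.62868184 0.0076678  0.09101233] [0.46309976 0.00592482 0.1336657 ] angle down 0.2521154444912451  r= 0.6021154444912451
159 [0.57128407 0.0094622  0.19569732]
1616 [[0.55294114 0.07088799 0.18638555]
 [0.5677668  0.08387554 0.20199475]]
```

r is about 0.60 by both checks. I nudge it 5 mm more for margin, then retreat and rise.

```bash
python3 -m jog '[0,0,0,-0.005,0,0,-1, 0,0,0,-0.004,0,0,-1, 0,0,0,0,0,0,-1, 0,0,0,0.02,0,0,-1, 0,0,0,0.03,0,0,-1, 0,0,0,0,0,-0.06,-1, 0,0,0,0,0,-0.06,-1, 0,0,0,0,0,-0.06,-1, 0,0,0,0,0,0,-1]'
python3 - <<'E'
from h import *
im=robot.get_image("top");W=cloud(im);hsv=cv2.cvtColor(im["color"],cv2.COLOR_RGB2HSV).astype(int);H,S=hsv[...,0],hsv[...,1]
k=(W[...,0]<.66)&(W[...,2]<.24)
m=(H>4)&(H<16)&(S>140)&(W[...,2]>.15)&(abs(W[...,1]-.01)<.03)&k; print("ball",m.sum(),W[m].mean(0) if m.any() else 0)
m=(H>18)&(H<33)&(S>120)&(W[...,2]>.19)&(abs(W[...,1]-.08)<.03)&k;p=W[m];print("tab",m.sum(),np.percentile(p,[5,50,95],axis=0).round(4) if len(p) else 0)
im=robot.get_image("side");W=cloud(im);print(W[206:212,297:303].reshape(-1,3).mean(0),W[230:236,255:261].reshape(-1,3).mean(0))
hsv=cv2.cvtColor(im["color"],cv2.COLOR_RGB2HSV).astype(int);H,S=hsv[...,0],hsv[...,1]
m=(H>18)&(H<33)&(S>120)&(W[...,2]>.18)&(abs(W[...,1]-.08)<.03)&(abs(W[...,0]-.6)<.04);p=W[m];print("tab",m.sum(),np.percentile(p,[5,50,95],axis=0).round(4) if len(p) else 0)
E
```

```text
t: 8.13
position: [0.5275, 0.0096, 0.2518]
tcp_rot: [0.006, 0.001, 1.0, -0.001]
ft_force: [0.6, -1.1, 1.2]
width: -0.003
grip_force: 0.0
ball 0 0
tab 129 [[0.5896 0.0687 0.1967]
 [0.5972 0.0796 0.2122]
 [0.6058 0.0902 0.2232]]
[0.6503324  0.02389289 0.06399984] [0.46441668 0.0070457  0.13146071]
tab 14 [[0.5859 0.0663 0.1932]
 [0.5873 0.0755 0.1957]
 [0.5893 0.0873 0.1977]]
```

The tab's top edge is at about (0.606, 0.079, 0.223), so the pawl stayed up. I go over it to the pivot's side.

```bash
python3 -m jog '[0,0,0,-0.045,0.029,0,-1, 0,0,0,-0.045,0.029,0,-1, 0,0,0,-0.045,0.029,0,-1, 0,0,0,-0.045,0.029,0,-1, 0,0,0,0,0,0,-1, 0,0,0,0,0,0,-1]'
python3 - <<'E'
from h import *
im,W=wcloud();s=robot.get_state();print(s["position"])
hsv=cv2.cvtColor(im["color"],cv2.COLOR_RGB2HSV).astype(int);H,S=hsv[...,0],hsv[...,1]
k=(W[...,0]<.66)&(W[...,2]<.24)
m=(H>4)&(H<16)&(S>140)&(W[...,2]>.15)&(abs(W[...,1]-.01)<.03)&k;p=W[m]; print("ball",m.sum(),np.percentile(p,[3,50,97],axis=0).round(4) if m.any() else 0)
m=(H>18)&(H<33)&(S>120)&(W[...,2]>.18)&(abs(W[...,1]-.08)<.03)&k;p=W[m];print("tab",m.sum(),np.percentile(p,[3,50,97],axis=0).round(4) if len(p) else 0)
E
```

```text
t: 8.73
position: [0.6321, 0.0803, 0.241]
tcp_rot: [-0.002, -0.0, 1.0, -0.0]
ft_force: [0.3, 0.1, 0.1]
width: 0.002
grip_force: 0.0
[0.63132351 0.07968406 0.24185165]
ball 496 [[0.5671 0.0019 0.1872]
 [0.5746 0.0106 0.1926]
 [0.5827 0.0174 0.1954]]
tab 1292 [[0.5878 0.0665 0.1905]
 [0.597  0.0788 0.2109]
 [0.6069 0.0909 0.2221]]
```

r is about 0.66. Next I lower behind the tab and push it back toward -x.

```bash
python3 -m jog '[0,0,0,-0.007,0,0.03,-1, 0,0,0,0,0,0.04,-1, 0,0,0,0,0,0.04,-1, 0,0,0,0,0,0.027,-1, 0,0,0,0,0,0,-1, 0,0,0,0,0,0,-1]' && python3 -m jog '[0,0,0,0.012,0,0,-1, 0,0,0,0.012,0,0,-1, 0,0,0,0.009,0,0,-1, 0,0,0,0.009,0,0,-1, 0,0,0,0.009,0,0,-1, 0,0,0,0.007,0,0,-1, 0,0,0,0,0,0,-1, 0,0,0,0,0,0,-1]'
```

```text
t: 9.28
position: [0.6345, 0.0787, 0.1617]
tcp_rot: [-0.001, 0.001, 1.0, -0.0]
ft_force: [0.4, -0.4, 0.0]
width: 0.001
grip_force: 0.0
t: 9.95
position: [0.6011, 0.0796, 0.1623]
tcp_rot: [0.0, 0.0, 1.0, 0.0]
ft_force: [1.7, 0.5, -0.5]
width: -0.004
grip_force: 0.8
```

```bash
python3 -m jog '[0,0,0,0.004,0,0,-1, 0,0,0,0.003,0,0,-1, 0,0,0,0,0,0,-1, 0,0,0,0,0,0,-1]' && python3 -m jog '[0,0,0,0.003,0,0,-1, 0,0,0,0,0,0,-1, 0,0,0,0,0,0,-1]'
```

```text
t: 10.28
position: [0.5988, 0.0796, 0.1617]
tcp_rot: [0.001, 0.001, 1.0, 0.0]
ft_force: [8.0, 0.3, -5.3]
width: 0.002
grip_force: 3.6
t: 10.53
position: [0.598, 0.0796, 0.1615]
tcp_rot: [0.002, 0.001, 1.0, 0.0]
ft_force: [10.4, 0.4, -7.1]
width: -0.002
grip_force: 5.2
```

```bash
python3 -m jog '[0,0,0,0.004,0,0,-1, 0,0,0,0.004,0,0,-1, 0,0,0,0,0,0,-1, 0,0,0,0,0,0,-1]'
python3 - <<'E'
from h import *
im,W=wcloud();s=robot.get_state();print(s["position"],s["ft_force"])
hsv=cv2.cvtColor(im["color"],cv2.COLOR_RGB2HSV).astype(int);H,S=hsv[...,0],hsv[...,1]
m=((H<5)|(H>174))&(S>140)&(W[...,2]>.165)&(abs(W[...,1]-.08)<.015)&(W[...,0]>.553)&(W[...,0]<.576);p=W[m];print(len(p),np.polyfit(p[:,0],p[:,2],1),np.median(p[:,2]))
m=(H>18)&(H<33)&(S>120)&(W[...,2]>.175)&(abs(W[...,1]-.08)<.03);p=W[m];print("tab",m.sum(),np.percentile(p,[3,50,97],axis=0).round(4) if len(p) else 0)
E
```

```text
t: 10.87
position: [0.5973, 0.0796, 0.1614]
tcp_rot: [0.005, 0.001, 1.0, 0.0]
ft_force: [21.2, 0.8, -15.2]
width: 0.001
grip_force: 10.7
[0.59734702 0.07958863 0.16136516] [ 22.68333651   1.85979679 -16.04639937]
871 [0.01111047 0.16349742] 0.16974358701922404
tab 1736 [[0.5797 0.0664 0.1769]
 [0.5803 0.0784 0.1993]
 [0.5857 0.0906 0.2066]]
```

The pawl is down: the arm's slope is 0.01 and the tab is back at x 0.580, as at the start. I retreat and verify.

```bash
python3 -m jog '[0,0,0,-0.02,0,0,-1, 0,0,0,-0.02,0,0,-1, 0,0,0,0,0,-0.05,-1, 0,0,0,0,0,-0.06,-1, 0,0,0,0,0,-0.06,-1, 0,0,0,0,0,0,-1, 0,0,0,0,0,0,-1]'
python3 - <<'E'
from h import *
im,W=wcloud();s=robot.get_state();print(s["position"],s["ft_force"])
hsv=cv2.cvtColor(im["color"],cv2.COLOR_RGB2HSV).astype(int);H,S=hsv[...,0],hsv[...,1]
m=((H<5)|(H>174))&(S>140)&(W[...,2]>.165)&(abs(W[...,1]-.08)<.015)&(W[...,0]>.553)&(W[...,0]<.576);p=W[m];print(len(p),np.polyfit(p[:,0],p[:,2],1),np.median(p[:,2]))
m=(H>18)&(H<33)&(S>120)&(W[...,2]>.175)&(abs(W[...,1]-.08)<.03);p=W[m];print("tab",m.sum(),np.percentile(p,[3,50,97],axis=0).round(4) if len(p) else 0)
m=(H>4)&(H<16)&(S>140)&(W[...,2]>.15)&(abs(W[...,1]-.01)<.03)&(W[...,0]<.62);p=W[m]; print("ball",m.sum(),np.percentile(p,[3,50,97],axis=0).round(4) if m.any() else 0)
cv2.imwrite("pics/w9.png",im["color"][:,:,::-1])
E
```

```text
t: 11.5
position: [0.6155, 0.0795, 0.2668]
tcp_rot: [0.002, 0.0, 1.0, 0.0]
ft_force: [-0.5, 0.6, -0.6]
width: -0.005
grip_force: 0.0
[0.6145961  0.07953461 0.26470287] [ 0.13267352 -0.25562828 -0.29300753]
365 [-0.00316117  0.17147272] 0.16972200270900073
tab 408 [[0.5799 0.0665 0.179 ]
 [0.5805 0.0789 0.2049]
 [0.5854 0.0905 0.2067]]
ball 372 [[0.5668 0.0016 0.1875]
 [0.5739 0.0105 0.1926]
 [0.5824 0.0173 0.1957]]
```

View pics/w9.png

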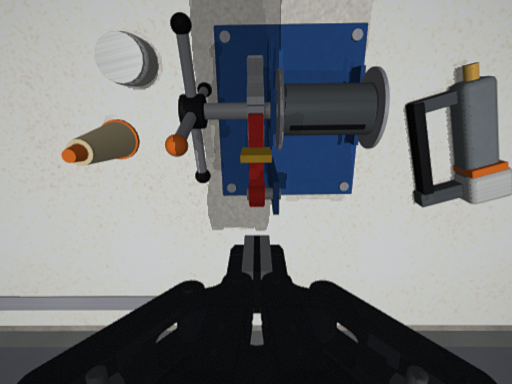

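The picture shows the pawl level with its tab at (257,155) and the orange ball at (176,145) leaning toward the pivot, which gives r of about 0.65. The tin, cone and staple gun are untouched and the arm is clear, so I hand in.

```bash
python3 -c "
from cell import robot
print(robot.finish_job())"
```

```text
the job is handed in; nothing more can be done
None
```

The job is handed in: by my last camera check the winch is backed off one notch (ratchet about 0.65 rad) and the pawl is down in the next gap (about 0 rad), with the tin, cone and staple gun not touched; the hand-in gave no verdict.

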